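# Free a carved finial from its spring-bar holder with the forked key

### The job

Take the forked key from its stand, straddle the holder's spring bar with it and push the bar's round collar gently sideways against the spring until the finial pops up out of its lock; do not force the bar, tear at the locked finial or touch the holder with the gripper itself. Put the key back upright in its stand, and stand the finial fully home and upright in the empty slot of the plywood block. Leave the other things on the bench where they are.

Things in the scene. Friction and masses are not known exactly. Their poses are not given: they have to be found in the camera images.
- holder: Grey steel holder fixed to the bench: plate 68 (x) x 172 mm (y), 10 mm thick, with a dark socket (44 x 28 mm, top 52 mm above the bench) at one end and a spring housing (56 mm high) at the other. Origin: on the bench under the socket's centre; z up; y runs along the spring bar from socket to housing. Plate y -32 to 140 mm, socket y -14 to 14, housing y 116 to 136.
- bar_axis (a point): Point fixed on the holder, on the axis of the spring bar, 43 mm from the socket's centre in +y, 40 mm above the bench. The bar is round bright steel, 6 mm thick, level, along the holder's y, bare and open from above from the socket (y 14 mm) to its collar; a coil spring surrounds it from y 89 mm to the housing. Its tip sits 8 mm deep in the finial's eye. Move it with the fork only.
- collar_low (a point): Point fixed on the holder, on the bar's axis, 57 mm from the socket's centre. A round collar (22 mm diameter, 4 mm thick) is clamped on the bar; its socket-side face lies 0 to 26 mm beyond this point in +y, differently each time. Pushed in +y, the bar frees the eye after 7 to 9.5 mm; a solid stop at 10.2 mm. Spring 2 N at first, 7 N at the stop. Above 16 N it bends.
- holder_seat (a point): Point fixed on the holder: where finial_center lies while the finial is locked (76.5 mm above the bench). Below, an ejector spring (about 3 N) lifts the finial 12 mm as soon as the bar's tip is out of the eye; it stays up when the bar is let go. The tip then rubs on the tongue: drawing the finial out straight up takes about 7 N.
- finial_center (a point): Carved pale wooden finial, 105 mm tall: steel tongue below (24 mm in x, 12 mm in y, 36 mm long) with an eye through it along y, then shoulder 40 x 40 x 10 mm, square neck 30 x 30 x 26 mm, pointed bud 33 mm tall, 33 mm thick. Point: middle of the neck, 59 mm above the tongue's end, 23 mm above the shoulder's underside. z up; x, y as the holder's at the start.
- fork_center (a point): Forked key, tines down in its stand: dark wooden handle 24 (x) x 20 (y) x 54 mm, below it a steel guard 42 x 26 x 5 mm, then a blade 22.5 mm wide (x), 5 mm thick (y), ending in two round tines 6 mm thick, round-ended, 20 mm long, gap 10.5 mm. Point: middle of the handle, 78 mm above the tine ends, 58 above the crotch, 32 above the guard's underside, 27 below the top. z up.
- stand_slot (a point): Wooden stand 85 x 75 x 52 mm, fixed, with a slot 30 mm (its x) x 14 mm (its y) right through it. Point: centre of the slot's mouth, on the top face. The fork hangs in it by its guard, blade width along the stand's x: fork_center then lies 32 mm above this point. Stand and block may be on either side of the holder.
- block_slot (a point): Plywood block 85 x 160 x 45 mm, fixed, two slots 30 mm (its x) x 18 mm (its y), 40 mm deep, 80 mm apart along its y; the other one (in -y) holds a ball-topped finial. Point: centre of the empty slot's mouth, on the top face. Fully home, the finial's shoulder lies flat on the block, tongue width along its x, finial_center 23 mm above this point.
- ball_finial: Bystander, to be left alone: ball-topped finial, 97 mm tall, in the block's other slot. Origin: underside.
- chisel_a: Bystander, to be left alone: carving chisel lying on the bench, 210 mm long, origin near the middle. Origin: underside.
- chisel_b: Bystander, to be left alone: second carving chisel, lying, 210 mm. Origin: underside.
- mallet: Bystander, to be left alone: wooden mallet, lying, 240 mm long, head 72 mm diameter. Origin: underside.
- glue: Bystander, to be left alone: white glue bottle, 60 mm diameter, 170 mm tall. Origin: underside.
- tape_measure: Bystander, to be left alone: tape measure 68 x 38 x 62 mm. Origin: underside.
- moulding_offcut: Bystander, to be left alone: moulding offcut 30 x 150 x 22 mm, lying along its y. Origin: underside.
Things that resemble listed ones, but are neither listed nor needed, are in the scene too. Leave any purple or turquoise look-alike of the part that bears fork_center alone.

How it is judged:
By the outcome, as a careful person would: the job done as asked, in the order asked, and still so for the second after the job is handed in, with the robot touching nothing.
It also fails if it takes over 72 s, if anything falls off the work surface, if the arm or the gripper's body presses on something with over 40 N, if the wrist force passes 120 N, or if a joint passes its speed limit or range.

### The arm

A 7-joint arm with a two-finger parallel gripper is mounted at the origin on the work surface. World frame = base frame: x ahead of the robot, y to its left, z up, the work surface at z = 0. Lengths are in m, angles in rad, forces in N, time in s.
With the tool pointing down it reaches from about 0.4 to 0.85 m from the base axis. Payload 4.4 kg.
Tool frame: the origin (TCP) lies at the centre of the arm's flange, where the gripper is bolted on; the fingertips stand 199 mm ahead of it and the grasp point (between the pads) lies 180 mm ahead of it; x points along the fingers, y is the direction in which the jaws open and shut, and the axes are right-handed (so a half turn about x gives the same grasp; the last joint's range is limited). The gripper opens to 94 mm and grips with 3 to 60 N. Pads are 16 mm wide; open, the fingers measure 119 mm over their backs; the gripper's body (75 mm by 177 mm) begins 78 mm behind the grasp point.
Start: joints at [1.187, 0.628, 0.038, 1.517, -0.027, 0.996, -0.02], TCP at [0.203, -0.617, 0.405] pointing down, gripper open.
Joint ranges: [-3.06, 3.06], [-0.37, 2.12], [-1.25, 1.32], [0.18, 2.47], [-1.1, 4.24], [0.23, 1.98], [-2.94, 2.94]. Speed limits (rad/s): [2.57, 2.57, 3.14, 3.14, 3.14, 3.14, 3.14].

### API

Orientations are given as a 3x3 rotation matrix whose columns are the frame's x, y, z axes.
In Python, from station import arm gives the robot as it stands.
- The arm moves only by the tool arm_command, never from a script. Its argument "commands" is text: rows parted by semicolons, each of 4 numbers parted by spaces: the shift along the tool's x, y, z in cm, then the turn about the tool's x in rad. In form: tx ty tz spin; .... A call has exactly 8 rows; each row shifts and turns the commanded pose from where the row before left it, along the tool's axes as they then stand; what a row does not reach is not made up. A row lasts 1/10 s, in which the tool goes at most 50 mm and 8.59 degrees, less where a joint would pass 70% of its speed; a pose out of reach is approached as far as the arm can. A call with a gripper value outside its range is refused whole. "fingers" is the closure, from 0 (fully open) to 1 (shut), set as the call begins (left out, the last holds). The fingers move at their own pace and stop on an object; "grip_force" is the grip in N (left out, the last holds). Time passes only in rows, so rows that do not move let the fingers close, or fill a call up. It gives the time, the measured TCP pose, the force and the opening at its end, in the units of the state.
- arm.observe(): the state, without advancing time (a new reading comes with each control period).
- arm.camera(name): name is "scene" or "side" or "wrist"; returns a dict with "image" (480x640x3 uint8, red, green, blue), "K" (3x3 intrinsics, pixels), "R" (3x3) and "t" (3): a world point X has camera coordinates R X + t. Camera axes: x right, y down, z forward; pixel columns grow to the right and rows downward; lengths in m; the calibration is good to about 2 mm. A picture is of the moment at which its call begins. There is no depth.
- arm.job_done(): hands the job in, once; it reports no verdict.
Trained networks look in the newest picture that a camera, given by its name, has taken for a name from the list of things; names that differ only in an ending like _2 or _b are one class to them, and where a whole thing is asked for, a point or a joint stands for the part that bears it (a point fixed in the world has none). Each returns a list of dicts, best first, with "confidence" (0 to 1); they miss things now and then, are a little off and sometimes report something else, mostly with a low value. They report only what shows in the picture. A call takes as long as a camera call. They do not tell look-alikes from the thing itself.
- arm.recognise(label, camera): "extent" ([left, top, right, bottom] in pixels, round what is visible of it).
- arm.silhouettes(label, camera): "pixels" (480x640 bool, what is visible of it) and "extent" ([left, top, right, bottom] in pixels, round what is visible of it).
The state is a dict: "clock": time; "joint_pos": joint angles; "dq": joint speeds; "joint_torque": joint torques, N m; "tcp_pos": TCP position; "eef_rot": TCP orientation; "contact_force": force on the tool from outside, world axes, zero at the start; "moment": the same for the moment, N m; "width": opening from 0.0 (shut) to 1.0 (fully open).
Only numpy, scipy, OpenCV 4.12 (cv2) and the standard library are available. Lean on these libraries where they do the work, as an engineer would, in place of code of your own. Each camera call takes 0.05 s, during which the arm holds its last target. There are 200 camera calls.

## Working session

There is one attempt and no reset: what is moved stays moved. The work goes in short steps, Python scripts to look and compute and a tool call to move; the robot and the scene stay as the last step left them, time stands still between calls to the robot, and variables do not carry over. Pictures are saved under pics/ and viewed, about 8 in all and at most 12, crops included, and the job is handed in when it is done.

Besides the shell and the picture viewer there is one more tool, called after "Emit:" as name(argument=value, ...) on one line, values as JSON. arm_command: Moves the arm, as the interface text tells. Its arguments: {"type":"object","properties":{"commands":{"type":"string"},"fingers":{"type":"number"},"grip_force":{"type":"number"}},"required":["commands"]}

```bash
mkdir -p pics; ls
cat > h.py <<'E'
import numpy as np, cv2
from station import arm
def snap(c):
    d=arm.camera(c); return d
def save(img,name): cv2.imwrite('pics/'+name,cv2.cvtColor(img,cv2.COLOR_RGB2BGR))
def proj(d,X):
    p=d['K']@(d['R']@np.asarray(X,float)+d['t']); return p[:2]/p[2]
def atz(d,u,v,z):
    r=d['R'].T@np.linalg.solve(d['K'],[u,v,1.]); c=-d['R'].T@d['t']
    return c+r*(z-c[2])/r[2]
E
python3 - <<'E'
from h import *
s=arm.observe(); print(s['clock'],s['tcp_pos'],s['eef_rot'],s['width'],s['contact_force'])
ims=[]
for c in('scene','side'):
    d=snap(c); save(d['image'],c+'0.png'); print(c,-d['R'].T@d['t'], d['K'][0])
    for l in('holder','finial_center','fork_center','stand_slot','block_slot','ball_finial'):
        print(l,[(round(r['confidence'],2),np.round(r['extent']).astype(int).tolist()) for r in arm.recognise(l,c)][:4])
E
```

```text
pics
0.0 [ 0.2030501  -0.61715725  0.40376494] [[-6.33724650e-04  3.12480500e-01 -9.49923963e-01]
 [ 1.77694308e-03 -9.49922302e-01 -3.12481139e-01]
 [-9.99998220e-01 -1.88598781e-03  4.67291161e-05]] 0.9997721473860787 [-0.15434509 -0.51367588  0.91876076]
scene [1.20972092 0.36824036 0.86308147] [548.53984567   0.         328.06992476]
holder [(0.64, [333, 243, 421, 290])]
finial_center [(0.56, [338, 210, 368, 245])]
fork_center [(0.96, [170, 174, 191, 213]), (0.84, [259, 151, 274, 188]), (0.69, [269, 195, 288, 238]), (0.67, [199, 153, 220, 196])]
stand_slot [(0.91, [216, 183, 269, 235]), (0.33, [470, 286, 502, 320])]
block_slot [(0.82, [456, 287, 557, 370])]
ball_finial [(0.55, [471, 286, 501, 319])]
side [0.42852242 0.72867322 0.59549505] [479.62597437   0.         319.12934663]
holder [(0.94, [335, 263, 374, 329])]
finial_center [(0.63, [345, 231, 362, 264])]
fork_center [(0.7, [330, 196, 353, 235]), (0.7, [353, 156, 366, 188]), (0.64, [316, 153, 334, 188]), (0.58, [382, 170, 400, 209])]
stand_slot [(0.91, [324, 187, 367, 226]), (0.16, [334, 261, 374, 334])]
block_slot [(0.75, [279, 366, 355, 480]), (0.2, [403, 301, 439, 358])]
ball_finial [(0.59, [309, 350, 338, 395])]
```

View pics/scene0.png

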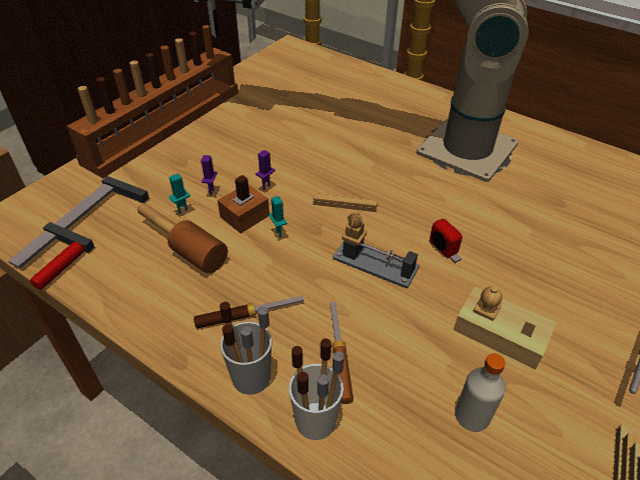

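View pics/side0.png

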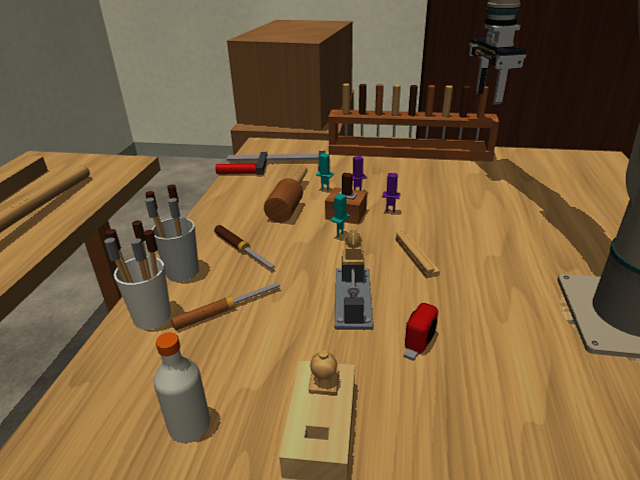

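The pictures show:
- **Fork:** the dark brown fork stands in the stand at scene (242,190) and side (347,185). The purple ones at scene (208,170) and (264,168), and the turquoise ones at (178,192) and (277,215), stand free on the bench and are look-alikes. Only the dark one fits.
- **Holder:** at scene (376,262), with its socket and finial at (354,235).
- **Block:** the empty slot is at scene (529,328), side (317,432).

```bash
cat >> h.py <<'E'
def tri(obs):
    A=np.zeros((3,3));b=np.zeros(3)
    for d,u,v in obs:
        r=d['R'].T@np.linalg.solve(d['K'],[u,v,1.]); r/=np.linalg.norm(r); c=-d['R'].T@d['t']
        P=np.eye(3)-np.outer(r,r); A+=P; b+=P@c
    return np.linalg.solve(A,b)
E
python3 - <<'E'
from h import *
a=snap('scene'); b=snap('side'); np.set_printoptions(precision=4,suppress=True)
print('fork',tri([(a,242,188),(b,347,185)]))
print('finial neck',tri([(a,354,234),(b,353,253)]))
print('block slot',atz(a,529,328,.045),atz(b,317,432,.045),tri([(a,529,328),(b,317,432)]))
print('ball',tri([(a,490,296),(b,323,365)]))
print('housing',tri([(a,410,258),(b,354,300)]))
w=snap('wrist'); print('wristcam',-w['R'].T@w['t'],w['R'],w['K'])
def crop(d,x0,y0,x1,y1,s): return cv2.resize(d['image'][y0:y1,x0:x1],None,fx=s,fy=s,interpolation=cv2.INTER_CUBIC)
A=np.hstack([crop(a,200,150,300,250,4),crop(b,290,150,390,250,4)])
B=np.hstack([crop(a,325,200,425,250+0,4)*1,crop(b,305,225,405,275,4)])[:0]
save(A,'forkcrop.png')
E
```

```text
fork [ 0.5464 -0.3046  0.0799]
finial neck [ 0.5051 -0.0372  0.0643]
block slot [0.508  0.3468 0.045 ] [0.5096 0.346  0.045 ] [0.5094 0.3469 0.0465]
ball [0.5135 0.2643 0.082 ]
housing [0.489  0.0879 0.0538]
wristcam [ 0.2821 -0.5914  0.3851] [[ 0.313  -0.9498 -0.0003]
 [-0.9108 -0.3002  0.2833]
 [-0.2692 -0.0884 -0.959 ]] [[344.985    0.     318.5299]
 [  0.     344.985  239.3575]
 [  0.       0.       1.    ]]
```

View pics/forkcrop.png

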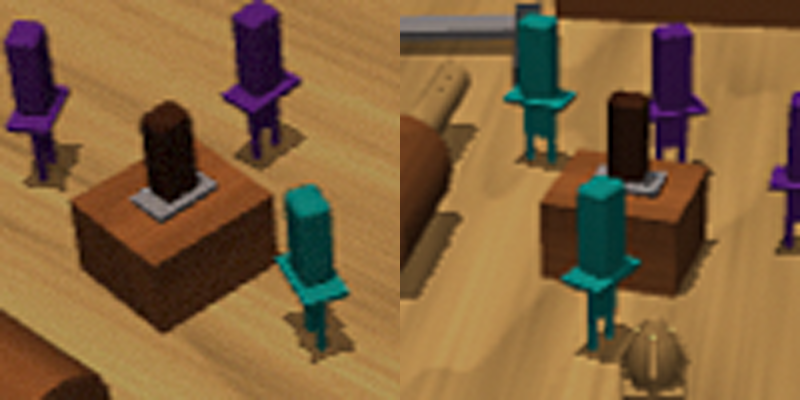

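The enlarged crop confirms it. The dark brown fork in the wooden stand (scene about (242,190)) is the real one, and all four free-standing purple and turquoise keys are look-alikes. I'll move above the stand to look with the wrist camera.

Emit:
arm_command(commands="0 -4.5 0 0;0 -4.5 0 0;0 -4 -2 0;0 -3 -3.5 0;0 -2 -4 0;0 -1 -4.2 0;0 0 -4.5 0;0 0 -4.5 0", fingers=0)

```text
clock: 1.65
tcp_pos: [0.3608, -0.3651, 0.4052]
eef_rot: [[0.001, 0.312, -0.95], [-0.001, -0.95, -0.312], [-1.0, 0.001, -0.0]]
contact_force: [-0.8, -1.4, 0.7]
width: 0.999
```

Emit:
arm_command(commands="0 0 -4.5 0;0 0 -4.5 0;0 0 -4.5 0;0 0 -4 0;0 0 -2.2 0;0 0 0 0;0 0 0 0;0 0 0 0")

```text
clock: 2.45
tcp_pos: [0.5449, -0.3057, 0.4047]
eef_rot: [[-0.001, 0.31, -0.951], [-0.001, -0.951, -0.31], [-1.0, 0.0, 0.002]]
contact_force: [0.3, -0.9, 0.9]
width: 0.999
```

Run:
```python
from h import *
s=arm.observe(); print(s['clock'],s['tcp_pos'],s['contact_force'])
d=snap('wrist'); save(d['image'],'w1.png'); print(-d['R'].T@d['t'])
for l in('fork_center','stand_slot'):
    print(l,[(round(r['confidence'],2),np.round(r['extent']).astype(int).tolist()) for r in arm.recognise(l,'wrist')][:6])
```

```text
2.45 [ 0.54494813 -0.30566509  0.4047163 ] [ 0.33746087 -0.85864591  0.8512703 ]
[ 0.62391148 -0.27984382  0.38501092]
fork_center [(0.91, [439, 165, 502, 214]), (0.7, [290, 289, 326, 358]), (0.67, [184, 161, 248, 211]), (0.66, [411, 247, 449, 300]), (0.59, [296, 196, 336, 251])]
stand_slot [(0.8, [264, 160, 374, 272]), (0.26, [293, 196, 338, 252])]
```

View pics/w1.png

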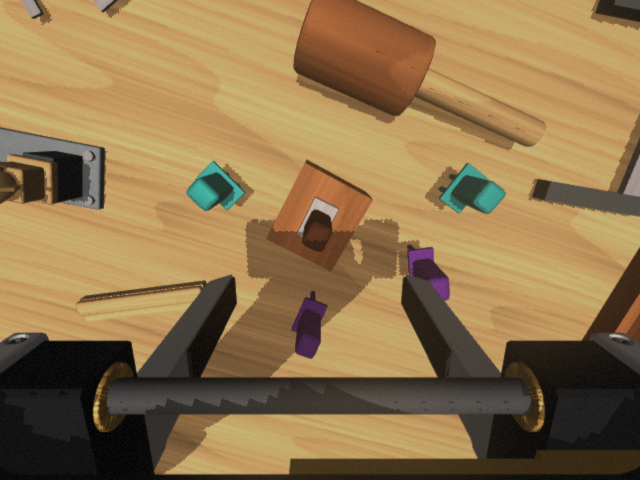

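The wrist view shows the stand's top corners at about (308,161), (372,198), (332,271) and (267,238), with the dark fork at (317,230). Turquoise look-alikes are at (215,187) and (472,188), and purple ones at (310,325) and (430,272).

Run:
```python
from h import *
np.set_printoptions(precision=4,suppress=True)
d=snap('wrist')
im=d['image']
C=[(308,161),(372,198),(332,271),(267,238)]
P=np.array([atz(d,*c,.052) for c in C]); print(P, P.mean(0))
for i in range(4): 
    e=P[(i+1)%4]-P[i]; print(np.linalg.norm(e),np.degrees(np.arctan2(e[1],e[0])))
# guard & handle segmentation
hsv=cv2.cvtColor(im,cv2.COLOR_RGB2HSV)
m=((hsv[...,1]<60)&(hsv[...,2]>90)).astype(np.uint8); m[:190]=0;m[260:]=0;m[:,:285]=0;m[:,350:]=0
ys,xs=np.nonzero(m);print('guard px',len(xs),xs.min(),xs.max(),ys.min(),ys.max())
# look-alike tops at z .105
for n,u,v in(('t1',207,195),('t2',487,196),('p1',308,345),('p2',435,288),('fork top',318,237)):
    print(n,atz(d,u,v,.111 if n=='fork top' else .105))
save(cv2.resize(im[150:290,250:390],None,fx=4,fy=4,interpolation=cv2.INTER_CUBIC),'w1c.png')
s=arm.observe();print(s['eef_rot'])
```

```text
[[ 0.6008 -0.2769  0.052 ]
 [ 0.5866 -0.3468  0.052 ]
 [ 0.5024 -0.3342  0.052 ]
 [ 0.5158 -0.2606  0.052 ]] [ 0.5514 -0.3046  0.052 ]
0.07127731295073936 -101.46839614653983
0.08515500117897892 171.54712523137636
0.07484043378577812 79.70398022392114
0.08657337352742701 -10.851404126823216
guard px 393 298 337 199 236
t1 [ 0.553  -0.2072  0.105 ]
t2 [ 0.6234 -0.4248  0.105 ]
p1 [ 0.4448 -0.3281  0.105 ]
p2 [ 0.5348 -0.4173  0.105 ]
fork top [ 0.5489 -0.3039  0.111 ]
[[-0.0001  0.3108 -0.9505]
 [-0.0003 -0.9505 -0.3108]
 [-1.      0.0003  0.0002]]
```

View pics/w1c.png

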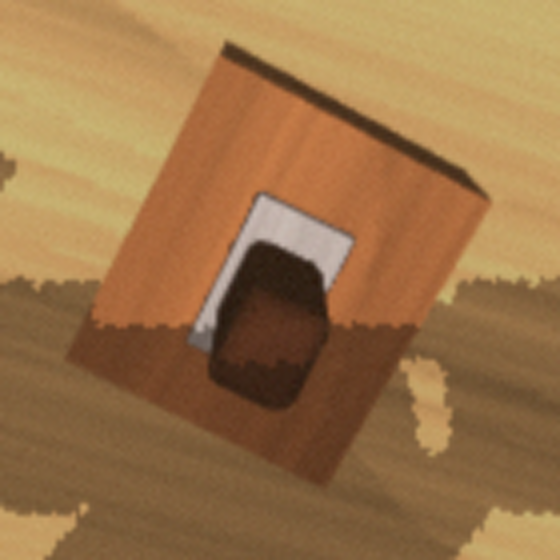

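Run:
```python
from h import *
np.set_printoptions(precision=4,suppress=True)
d=snap('wrist')
f=lambda x,y,z: atz(d,250+x/4-.5,150+y/4-.5,z)
P=np.array([f(*c,.052) for c in((222,57),(478,203),(326,487),(67,358))]);print(P.mean(0))
ang=[]
for i in range(4): 
    e=P[(i+1)%4]-P[i]; print(np.linalg.norm(e),np.degrees(np.arctan2(e[1],e[0])))
g=[f(*c,.057) for c in((262,192),(355,240),(190,340))]
a=g[0]-g[1];b=g[0]-g[2];print('guard',np.linalg.norm(a),np.degrees(np.arctan2(a[1],a[0])),np.linalg.norm(b),np.degrees(np.arctan2(b[1],b[0])))
print('guard centre',(g[1]+g[2])/2)
```

```text
[ 0.5497 -0.3031  0.052 ]
0.07114433626873422 -101.20000664836918
0.08262429413553946 172.07955890010433
0.074269015918562 80.16558326524411
0.08427457527847391 -10.096385289270994
guard 0.02533059949220738 80.64611481872028 0.04094308052672762 -7.790477147091028
guard centre [ 0.5486 -0.3032  0.057 ]
```

Emit:
arm_command(commands="0 -0.08 -0.46 0;0 0 0 0.121;0 0 0 0.121;0 0 0 0.121;0 0 0 0.122;0 0 0 0;0 0 0 0;0 0 0 0", fingers=0.4)

```text
clock: 3.5
tcp_pos: [0.5508, -0.3022, 0.4047]
eef_rot: [[0.0, -0.164, -0.986], [0.0, -0.986, 0.164], [-1.0, -0.0, -0.0]]
contact_force: [-0.3, -1.5, 0.1]
width: 0.599
```

Run:
```python
from h import *
np.set_printoptions(precision=4,suppress=True)
s=arm.observe(); print(s['tcp_pos'],s['eef_rot'],s['joint_pos'],s['contact_force'],s['width'])
d=snap('wrist')
for x in [(.549,-.3035,.111)]: print(proj(d,x))
hsv=cv2.cvtColor(d['image'],cv2.COLOR_RGB2HSV)
save(cv2.resize(d['image'][120:330,180:460],None,fx=2.5,fy=2.5),'w2.png')
```

```text
[ 0.5508 -0.3022  0.4047] [[ 0.0001 -0.1643 -0.9864]
 [ 0.0002 -0.9864  0.1643]
 [-1.     -0.0002 -0.0001]] [ 0.3743  0.5994  0.1367  1.5846 -0.094   0.9641 -1.1948] [-0.2717 -1.5194  0.1367] 0.5993600515258242
[320.7348 243.4634]
```

View pics/w2.png

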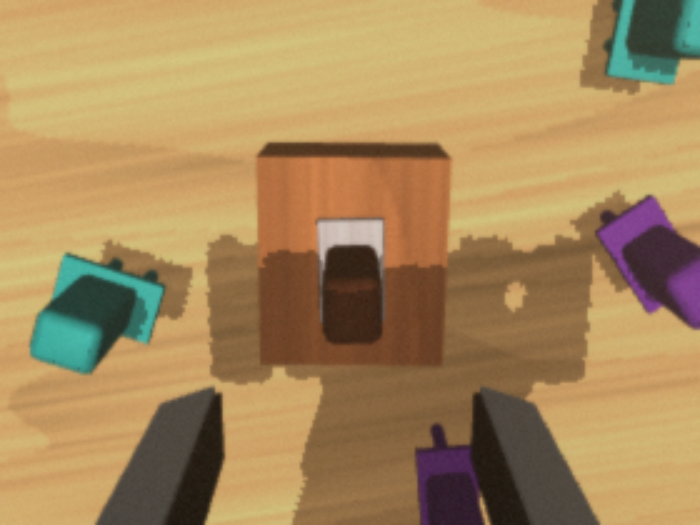

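The stand is now squared up in view, with the handle top at crop (352,314) midway between the fingers. I'll descend and grip.

Emit:
arm_command(commands="0 0.17 0.21 0;3 0 0 0;3 0 0 0;3 0 0 0;2.5 0 0 0;1.5 0 0 0;0.67 0 0 0;0 0 0 0")

```text
clock: 4.35
tcp_pos: [0.5482, -0.3037, 0.2676]
eef_rot: [[-0.001, -0.166, -0.986], [0.0, -0.986, 0.166], [-1.0, -0.0, 0.001]]
contact_force: [0.2, 0.6, -0.5]
width: 0.601
```

Emit:
arm_command(commands="0 0 0 0;0 0 0 0;0 0 0 0;0 0 0 0;0 0 0 0;0 0 0 0;0 0 0 0;0 0 0 0", fingers=1, grip_force=40)

```text
clock: 5.15
tcp_pos: [0.5484, -0.3036, 0.2684]
eef_rot: [[0.001, -0.166, -0.986], [-0.0, -0.986, 0.166], [-1.0, 0.0, -0.001]]
contact_force: [-0.4, 0.1, 4.2]
width: 0.211
```

Emit:
arm_command(commands="-1 0 0 0;-2 0 0 0;-3 0 0 0;-4 0 0 0;-4 0 0 0;0 -3 1 0;0 -4.2 1.4 0;0 -4.2 1.4 0")

```text
clock: 5.95
tcp_pos: [0.5292, -0.184, 0.4086]
eef_rot: [[0.001, -0.168, -0.986], [-0.0, -0.986, 0.168], [-1.0, -0.0, -0.001]]
contact_force: [1.1, 0.8, -1.1]
width: 0.211
```

Emit:
arm_command(commands="0 -4.2 1.4 0;0 -4.2 1.4 0;0 -4.2 1.4 0;0 -4.1 1.4 0;0 -3 1 0;0 0 0 -0.14;0 0 0 -0.148;0 0 0 0")

```text
clock: 6.75
tcp_pos: [0.4973, 0.0206, 0.4083]
eef_rot: [[0.0, 0.122, -0.993], [0.0, -0.993, -0.122], [-1.0, -0.0, -0.0]]
contact_force: [0.5, 0.3, -0.2]
width: 0.209
```

Run:
```python
from h import *
np.set_printoptions(precision=4,suppress=True)
s=arm.observe(); print(s['clock'],s['tcp_pos'],s['eef_rot'],s['joint_pos'],s['contact_force'],s['width'])
d=snap('wrist'); save(d['image'],'w3.png')
for l in('fork_center','holder','finial_center'):
    print(l,[(round(r['confidence'],2),np.round(r['extent']).astype(int).tolist()) for r in arm.recognise(l,'wrist')][:3])
```

```text
6.75 [0.4973 0.0206 0.4083] [[ 0.0001  0.1217 -0.9926]
 [ 0.0002 -0.9926 -0.1217]
 [-1.     -0.0002 -0.0002]] [-0.1319  0.4075  0.0474  1.9301 -0.0264  0.8044 -1.5188] [ 0.4692  0.272  -0.2385] 0.20920681736114685
fork_center [(0.72, [593, 282, 640, 331]), (0.66, [513, 172, 610, 223]), (0.56, [295, 243, 342, 349])]
holder [(0.74, [242, 183, 403, 246])]
finial_center [(0.88, [355, 204, 408, 256]), (0.22, [303, 0, 354, 75])]
```

View pics/w3.png

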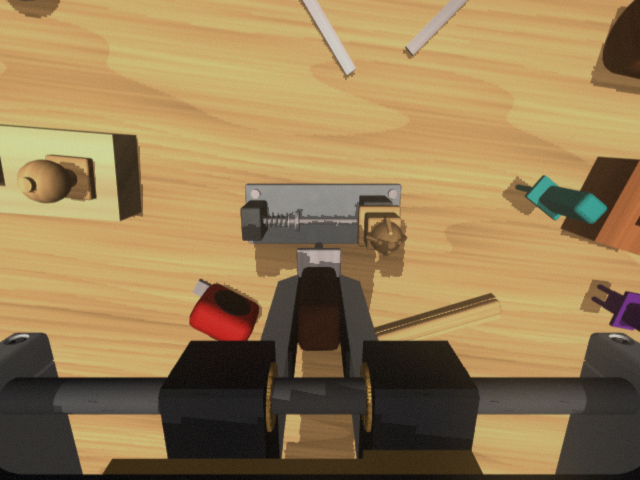

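The holder lies in the wrist view at (245..402, 183..245). The housing is at (255,220), the collar near (298,220), the bar at row 221 and the finial at (385,235). The fork hangs at (318,300). I'll enlarge the holder.

Run:
```python
from h import *
d=snap('wrist')
save(cv2.resize(d['image'][175:285,240:420],None,fx=4.4,fy=4.4,interpolation=cv2.INTER_CUBIC),'w3c.png')
np.savez('w3.npz',**{k:d[k] for k in('image','K','R','t')})
```

```text
(no output)
```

View pics/w3c.png

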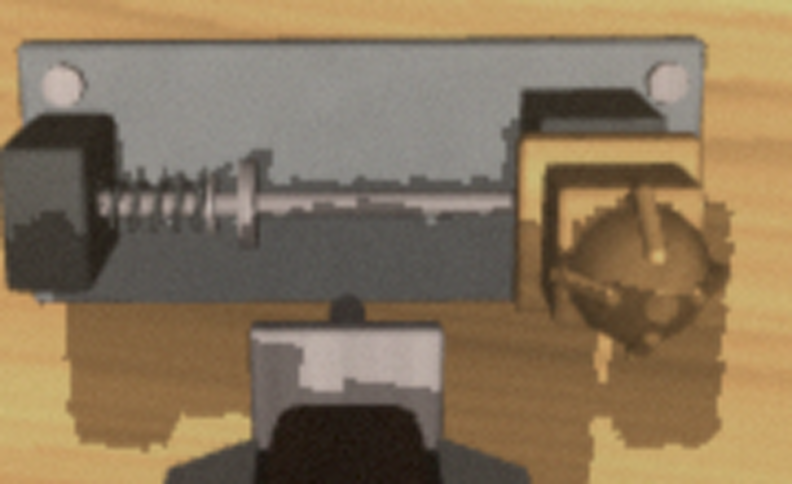

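```bash
cat > fit.py <<'E'
from h import *
from scipy.optimize import least_squares
np.set_printoptions(precision=4,suppress=True)
d=np.load('w3.npz')
px=lambda x,y:(240+(x+.5)/4.4-.5,175+(y+.5)/4.4-.5)
# crop px -> holder mm
M=[((20,42),(34,140,10)),((704,38),(34,-32,10)),((270,203),(0,None,40)),((505,201),(0,None,40)),((520,137),(20,20,63.5)),((700,135),(20,-20,63.5)),((280,300),(-34,None,10)),((20,148),(14,136,56))]
M=M[:7]
def W(p,h):
    c,s=np.cos(p[2]),np.sin(p[2]); return np.array([p[0]+c*h[0]-s*h[1],p[1]+s*h[0]+c*h[1],h[2]])
def res(p):
    r=[]
    for (u,h) in M:
        X=atz(d,*px(*u),h[2]/1e3)
        c,s=np.cos(p[2]),np.sin(p[2]); dx=X[:2]*1e3-p[:2]; lx,ly=c*dx[0]+s*dx[1],-s*dx[0]+c*dx[1]
        r.append(lx-h[0]); 
        if h[1] is not None: r.append(ly-h[1])
    return r
o=least_squares(res,[505,-37,.12],loss='soft_l1'); p=o.x
if __name__=='__main__':
    print(p,np.degrees(p[2]),np.array(res(p)))
    c,s=np.cos(p[2]),np.sin(p[2])
    for u in((258,175),(258,240),(248,203),(237,203)):
        X=atz(d,*px(*u),.04)*1e3; dx=X[:2]-p[:2]; print('collar',u,c*dx[0]+s*dx[1],-s*dx[0]+c*dx[1])
E
python3 fit.py
```

```text
[505.0734 -36.7744   0.1226] 7.0233497432419565 [-0.0989 -1.5936  0.1133  0.6515 -0.2803 -0.0488 -0.2458 -0.2771  0.016
  0.6905  0.6203]
collar (258, 175) 6.46810061465249 78.19592658353571
collar (258, 240) -9.2797174006266 78.53063224082928
collar (248, 203) -0.25675261005245176 80.69558270015256
collar (237, 203) -0.24495487329940246 83.28773639500355
```

Run:
```python
from fit import *
s=arm.observe(); t=s['tcp_pos'];R=s['eef_rot']
for n,u,z in(('guard front L',(250,324),.1923),('guard front R',(442,324),.1923),('tine tip front',(348,295),.1493)):
    X=atz(d,*px(*u),z); print(n,(X-t)@R*1e3)
print('tcp',t)
# target: bar point y=43..; want fork centre at holder (0, y)
yaw=p[2]; c,sn=np.cos(yaw),np.sin(yaw)
for y in(66,71.5,75.5,83,86):
    X=np.array([p[0]-sn*y,p[1]+c*y,0])/1e3
    print(y,X[:2],'tool shift cm',((X-t)@R*100)[1:])
print('tool yaw',np.degrees(np.arctan2(R[1,1],R[0,1])),'want',np.degrees(yaw)-90)
```

```text
guard front L [215.7442 -13.2536 -19.5217]
guard front R [215.7487  12.8228 -19.5207]
tine tip front [258.7462   0.0627 -10.6154]
tcp [0.4975 0.02   0.408 ]
66 [0.497  0.0287] tool shift cm [-0.8799 -0.0492]
71.5 [0.4963 0.0342] tool shift cm [-1.4299 -0.0467]
75.5 [0.4958 0.0382] tool shift cm [-1.8299 -0.0449]
83 [0.4949 0.0456] tool shift cm [-2.5799 -0.0415]
86 [0.4946 0.0486] tool shift cm [-2.8799 -0.0402]
tool yaw -83.23441303443491 want -82.97665025675805
```

Emit:
arm_command(commands="0 -0.88 -0.12 0;2.5 0 0 0;2.5 0 0 0;2 0 0 0;1.5 0 0 0;1.1 0 0 0;0 0 0 0;0 0 0 0")

```text
clock: 7.8
tcp_pos: [0.4979, 0.0295, 0.3122]
eef_rot: [[0.0, 0.12, -0.993], [0.0, -0.993, -0.12], [-1.0, -0.0, -0.0]]
contact_force: [0.6, 0.1, -1.6]
width: 0.208
```

Run:
```python
from fit import *
s=arm.observe(); t=s['tcp_pos'];R=s['eef_rot']; print(t,R[:,1],s['contact_force'])
c,sn=np.cos(p[2]),np.sin(p[2]); dx=t[:2]*1e3-p[:2]; print('tcp holder xy',c*dx[0]+sn*dx[1],-sn*dx[0]+c*dx[1])
w=snap('wrist')
H=lambda h: proj(w,W([p[0],p[1],p[2]],h)/1e3)
print('bar at', H((0,30,40)),H((0,66,40)),H((0,78.5,40)),H((3,66,40)))
F=lambda y,z,x: proj(w,t+R@np.array([x,y,z])/1e3)
print('front tine tip exp',F(0,-7.5,262),'rear',F(0,9,262))
im=w['image']; a=cv2.resize(im[180:360,240:420],None,fx=4,fy=4,interpolation=cv2.INTER_CUBIC)
np.savez('w4.npz',**{k:w[k] for k in('image','K','R','t')})
save(a[:600],'w4.png')
```

```text
[0.4979 0.0295 0.3122] [ 0.1204 -0.9927 -0.    ] [ 0.643   0.1311 -1.5517]
tcp holder xy 0.9680965327685547 66.62732239923791
bar at [366.2127 251.105 ] [319.5448 251.1596] [303.3429 251.1786] [319.5427 247.4559]
front tine tip exp [318.722  244.5075] rear [318.7068 265.5251]
```

View pics/w4.png

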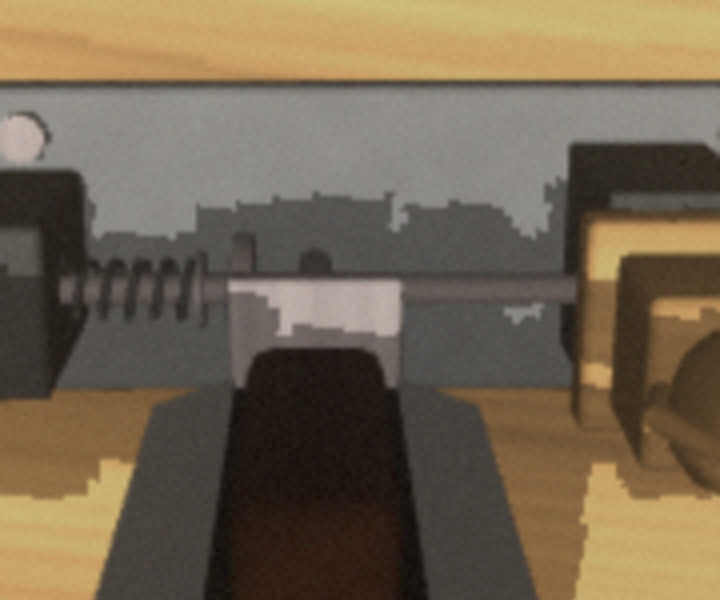

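In the close view the bar is at row 252. The front tine tip (318,243) sits ahead of it as expected, and the collar face is at column 304 (holder y about 78 mm). I'll shift 0.5 mm and lower slowly astride the bar.

Emit:
arm_command(commands="0 0 0.05 0;0.35 0 0 0;0.35 0 0 0;0.35 0 0 0;0.35 0 0 0;0 0 0 0;0 0 0 0;0 0 0 0")

```text
clock: 8.65
tcp_pos: [0.4972, 0.0291, 0.298]
eef_rot: [[0.0, 0.12, -0.993], [-0.0, -0.993, -0.12], [-1.0, 0.0, -0.0]]
contact_force: [-0.5, -0.5, -0.6]
width: 0.209
```

Run:
```python
from h import *
s=arm.observe(); print(s['tcp_pos'],s['contact_force'],s['moment'],s['width'])
```

```text
[0.49720889 0.02914081 0.2980216 ] [-0.527624   -0.53616911 -0.63684328] [ 0.00236788 -0.00355991  0.01838388] 0.2093049235260905
```

Emit:
arm_command(commands="0.3 0 0 0;0.3 0 0 0;0.3 0 0 0;0 -0.25 0 0;0 -0.25 0 0;0 -0.2 0 0;0 0 0 0;0 0 0 0", grip_force=55)

```text
clock: 9.45
tcp_pos: [0.4963, 0.0362, 0.2891]
eef_rot: [[0.0, 0.121, -0.993], [0.0, -0.993, -0.121], [-1.0, 0.0, -0.0]]
contact_force: [0.4, -0.5, -0.9]
width: 0.212
```

Emit:
arm_command(commands="0 -0.1 0 0;0 -0.1 0 0;0 -0.1 0 0;0 -0.1 0 0;0 -0.1 0 0;0 -0.1 0 0;0 0 0 0;0 0 0 0")

```text
clock: 10.25
tcp_pos: [0.4957, 0.0416, 0.289]
eef_rot: [[0.0, 0.12, -0.993], [-0.001, -0.993, -0.12], [-1.0, 0.001, -0.0]]
contact_force: [0.9, -4.4, -0.1]
width: 0.206
```

```bash
cat > st.py <<'E'
from fit import *
def st():
    s=arm.observe(); t=s['tcp_pos'];R=s['eef_rot']
    c,sn=np.cos(p[2]),np.sin(p[2]); dx=t[:2]*1e3-p[:2]
    print('t',s['clock'],'holder xy',c*dx[0]+sn*dx[1],-sn*dx[0]+c*dx[1],'z',t[2],'Fy',s['contact_force']@[-sn,c,0],'F',s['contact_force'],s['moment'],s['width']); return s
E
python3 - <<'E'
from st import *
st(); w=snap('wrist'); save(w['image'],'w5.png')
print([(round(r['confidence'],2),np.round(r['extent'],1).tolist()) for r in arm.recognise('finial_center','wrist')][:3])
a=np.load('w4.npz')['image']
# track spring/collar
st();st()
E
```

```text
t 10.25 holder xy 0.2412443898941241 78.97632749042391 z 0.2890171346004762 Fy -4.425969041553709 F [ 0.8549 -4.3541 -0.0944] [-1.3995 -0.1525 -0.0118] 0.2058879227039443
[(0.69, [404.0, 242.9, 497.4, 332.4])]
t 10.35 holder xy 0.236845523953642 79.10970469617828 z 0.28901086296178635 Fy -4.880404290534353 F [ 0.537  -4.8511 -0.2501] [-1.4389 -0.0951  0.0168] 0.20781666816365052
t 10.35 holder xy 0.236845523953642 79.10970469617828 z 0.28901086296178635 Fy -4.880404290534353 F [ 0.537  -4.8511 -0.2501] [-1.4389 -0.0951  0.0168] 0.20781666816365052
```

Emit:
arm_command(commands="0 -0.05 0 0;0 -0.05 0 0;0 -0.05 0 0;0 -0.05 0 0;0 -0.05 0 0;0 0 0 0;0 0 0 0;0 0 0 0")

```text
clock: 11.15
tcp_pos: [0.4953, 0.0442, 0.289]
eef_rot: [[0.0, 0.12, -0.993], [-0.001, -0.993, -0.12], [-1.0, 0.001, -0.0]]
contact_force: [-0.4, -5.3, -0.0]
width: 0.209
```

Run:
```python
from st import *
st(); w=snap('wrist'); save(w['image'],'w6.png')
print([(round(r['confidence'],2),np.round(r['extent'],1).tolist()) for r in arm.recognise('finial_center','wrist')][:3])
b=snap('scene'); print([(round(r['confidence'],2),np.round(r['extent'],1).tolist()) for r in arm.recognise('finial_center','scene')][:3])
b=snap('side'); print([(round(r['confidence'],2),np.round(r['extent'],1).tolist()) for r in arm.recognise('finial_center','side')][:3])
```

```text
t 11.15 holder xy 0.23493399915167323 81.53541705976798 z 0.2890324563825014 Fy -5.213041849498386 F [-0.3827 -5.2996 -0.0098] [-1.66   -0.2596  0.0268] 0.20943555081554732
[(0.93, [407.0, 241.3, 499.3, 333.5]), (0.75, [235.7, 205.5, 467.9, 292.2])]
[(0.75, [344.5, 214.4, 369.3, 245.4])]
[(0.51, [344.5, 252.7, 363.0, 266.7]), (0.31, [336.3, 262.8, 371.7, 329.2])]
```

Emit:
arm_command(commands="0 -0.05 0 0;0 0 0 0;0 -0.05 0 0;0 0 0 0;0 -0.04 0 0;0 0 0 0;0 0 0 0;0 0 0 0")

```text
clock: 12.25
tcp_pos: [0.4952, 0.0453, 0.289]
eef_rot: [[0.0, 0.12, -0.993], [-0.001, -0.993, -0.12], [-1.0, 0.001, -0.0]]
contact_force: [0.2, -5.8, -0.5]
width: 0.207
```

Run:
```python
from st import *
st(); w=snap('wrist'); save(w['image'],'w7.png')
print([(round(r['confidence'],2),np.round(r['extent'],1).tolist()) for r in arm.recognise('finial_center','wrist')][:3])
a=cv2.imread('pics/w6.png');b=cv2.imread('pics/w7.png')
print('diff',cv2.absdiff(a,b)[230:340,390:510].mean(),cv2.absdiff(a,b)[230:340,150:230].mean())
st()
```

```text
t 12.25 holder xy 0.227619332508759 82.69357323179725 z 0.28900433662974245 Fy -5.749267833146662 F [ 0.2088 -5.767  -0.48  ] [-1.8639 -0.2177 -0.0636] 0.20671380198440623
[(0.8, [408.8, 240.9, 501.0, 335.4]), (0.21, [171.7, 334.3, 195.4, 354.4])]
diff 6.379318181818181 2.627613636363636
t 12.35 holder xy 0.25664537914400753 82.67994338201336 z 0.28902065866337556 Fy -6.34717413303013 F [ 1.5387 -6.2056  0.2677] [-1.831  -0.2539 -0.0031] 0.21075447030858951
```

Emit:
arm_command(commands="0 -0.04 0 0;0 0 0 0;0 -0.04 0 0;0 0 0 0;0 0 0 0;0 0 0 0;0 0 0 0;0 0 0 0")

```text
clock: 13.15
tcp_pos: [0.4951, 0.046, 0.289]
eef_rot: [[0.0, 0.12, -0.993], [-0.001, -0.993, -0.12], [-1.0, 0.001, -0.0]]
contact_force: [1.3, -6.3, -0.1]
width: 0.211
```

```bash
cat > chk.py <<'E'
from st import *
import sys
st(); w=snap('wrist'); save(w['image'],sys.argv[1])
print([(round(r['confidence'],2),np.round(r['extent'],1).tolist()) for r in arm.recognise('finial_center','wrist')][:2])
st()
E
python3 chk.py w8.png
```

```text
t 13.15 holder xy 0.23787808421381307 83.38183104759894 z 0.28903261912365413 Fy -6.412232330771143 F [ 1.3253 -6.2974 -0.0903] [-1.8591 -0.2396  0.0122] 0.21057434063414238
[(0.66, [409.8, 239.8, 503.9, 335.0])]
t 13.25 holder xy 0.23410743757630215 83.3703386579872 z 0.2890244976686218 Fy -6.256559246765509 F [ 0.8706 -6.1966 -0.2997] [-1.8811 -0.2204  0.0377] 0.2045558192304601
```

Run:
```python
from st import *
w=snap('wrist')
for dz in(0,12):
    P=np.array([proj(w,W(p,h)/1e3) for h in [(a*20,b*20,z+dz) for a in(-1,1) for b in(-1,1) for z in(53.5,63.5)]+[(0,0,122.5+dz),(16,-16,95+dz),(-16,-16,95+dz),(-16,16,95+dz)]])
    print(dz,P.min(0),P.max(0))
```

```text
0 [410.9183 238.3398] [502.2617 320.0062]
12 [415.6589 243.7776] [514.3688 332.9238]
```

Emit:
arm_command(commands="0 -0.04 0 0;0 0 0 0;0 -0.03 0 0;0 0 0 0;0 0 0 0;0 0 0 0;0 0 0 0;0 0 0 0")

```text
clock: 14.1
tcp_pos: [0.4951, 0.0466, 0.289]
eef_rot: [[0.0, 0.12, -0.993], [-0.001, -0.993, -0.12], [-1.0, 0.001, -0.0]]
contact_force: [1.5, -6.2, 0.3]
width: 0.207
```

```bash
python3 chk.py w9.png
```

```text
t 14.1 holder xy 0.25295518195904165 83.92363642009784 z 0.28900301489657665 Fy -6.311466459054822 F [ 1.5456 -6.1688  0.2912] [-1.9652 -0.2661  0.0291] 0.20698234740651908
[(0.96, [412.5, 240.1, 505.9, 331.5]), (0.28, [240.4, 206.8, 470.7, 293.3])]
t 14.2 holder xy 0.2315293419704112 83.92517291031295 z 0.28901917014321654 Fy -6.777415167200121 F [ 1.6602 -6.6241 -0.3805] [-1.9807 -0.2577  0.0016] 0.2085467234096641
```

Emit:
arm_command(commands="0 -0.03 0 0;0 0 0 0;0 0 0 0;0 -0.03 0 0;0 0 0 0;0 0 0 0;0 0 0 0;0 0 0 0")

```text
clock: 15.0
tcp_pos: [0.495, 0.0473, 0.289]
eef_rot: [[0.0, 0.12, -0.993], [-0.001, -0.993, -0.12], [-1.0, 0.001, -0.0]]
contact_force: [1.2, -7.6, -0.2]
width: 0.212
```

```bash
python3 chk.py w10.png
```

```text
t 15.0 holder xy 0.23766133931338018 84.70376205687442 z 0.2890008447730894 Fy -7.663994565970314 F [ 1.1904 -7.5753 -0.182 ] [-1.8367 -0.2957  0.003 ] 0.21173728526840188
[(0.88, [421.2, 245.6, 534.9, 348.0]), (0.46, [239.4, 203.5, 469.7, 295.7])]
t 15.1 holder xy 0.23510685117179797 84.66367644281324 z 0.2890075092937826 Fy -4.954242040698288 F [ 0.8793 -4.8834  0.2059] [-1.8789 -0.29   -0.0059] 0.21043262910523697
```

The finial popped: its box grew from left 412, top 240 to left 421, top 246, as computed for a 12 mm lift. I'll back off the collar and lift the fork.

Emit:
arm_command(commands="0 0.2 0 0;0 0.2 0 0;0 0.4 0 0;0 0.5 0 0;0 0 0 0;-1 0 0 0;-1.5 0 0 0;-2 0 0 0")

```text
clock: 15.9
tcp_pos: [0.4961, 0.0355, 0.3345]
eef_rot: [[-0.001, 0.121, -0.993], [0.0, -0.993, -0.121], [-1.0, -0.0, 0.001]]
contact_force: [0.3, 0.2, -1.4]
width: 0.21
```

Emit:
arm_command(commands="-4 0 0 0;-4 0 0 0;-1 0 0 0;0 0 0 0.145;0 0 0 0.14;0 0 0 0;0 0 0 0;0 0 0 0")

```text
clock: 16.7
tcp_pos: [0.4963, 0.0353, 0.4237]
eef_rot: [[-0.001, -0.161, -0.987], [0.0, -0.987, 0.161], [-1.0, 0.0, 0.001]]
contact_force: [0.3, -0.5, -0.6]
width: 0.212
```

Run:
```python
from st import *
s=st(); t=s['tcp_pos'];R=s['eef_rot']; print(np.degrees(np.arctan2(R[1,1],R[0,1])), (np.array([.5484,-.3036,.4])-t)@R*100)
w=snap('scene'); print([(round(r['confidence'],2),np.round(r['extent'],1).tolist()) for r in arm.recognise('finial_center','scene')][:2])
w=snap('wrist'); o=tri
F=lambda z,x,y=0: proj(w,t+R@np.array([x,y,z])/1e3)
print('guard front bottom exp',F(-21,216,-13),F(-21,216,13),'tine',F(-11.25,259))
save(cv2.resize(w['image'][200:350,230:410],None,fx=4,fy=4,interpolation=cv2.INTER_CUBIC),'w11.png')
```

```text
t 16.7 holder xy 0.07166252983771138 72.61602568906727 z 0.4236744655073726 Fy -0.561842019456597 F [ 0.3499 -0.523  -0.571 ] [-0.0068  0.0206  0.0017] 0.21249491403586016
-99.25908045368536 [  2.3618  32.61   -10.6003]
[(0.96, [342.8, 206.8, 369.7, 242.3])]
guard front bottom exp [296.8393 246.0263] [340.3581 246.0045] tine [318.6171 240.9437]
```

View pics/w11.png

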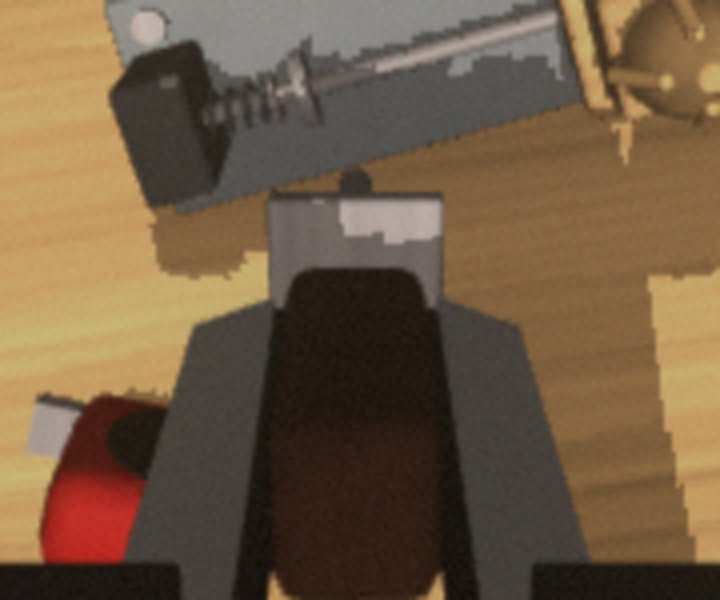

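The fork still sits square in the grip: the guard front edge is at columns 297 to 340, row 247, as expected, and the bar has sprung back part way. I'll return to the stand.

Emit:
arm_command(commands="0 3.5 -1.2 0.005;0 4.5 -1.5 0;0 4.5 -1.5 0;0 4.5 -1.5 0;0 4.5 -1.5 0;0 4.5 -1.5 0;0 4 -1.3 0;0 2.6 -0.6 0")

```text
clock: 17.65
tcp_pos: [0.5457, -0.308, 0.4237]
eef_rot: [[-0.0, -0.171, -0.985], [-0.002, -0.985, 0.171], [-1.0, 0.002, -0.0]]
contact_force: [0.3, 0.7, -0.8]
width: 0.212
```

Emit:
arm_command(commands="2 0 0 0;3 0 0 0;2 0 0 0;0 0 0 0;0 0 0 0;0 0 0 0;0 0 0 0;0 0 0 0")

```text
clock: 18.45
tcp_pos: [0.5464, -0.3041, 0.3551]
eef_rot: [[0.002, -0.168, -0.986], [-0.001, -0.986, 0.168], [-1.0, 0.0, -0.002]]
contact_force: [-0.8, 0.1, -0.4]
width: 0.209
```

Run:
```python
from st import *
s=st(); t=s['tcp_pos'];R=s['eef_rot']; print(t,np.degrees(np.arctan2(R[1,1],R[0,1])), (np.array([.5484,-.3036,.2684])-t)@R*100)
```

```text
t 18.45 holder xy 8.363201309093554 -270.37065818368967 z 0.355053558228148 Fy 0.22285963392743774 F [-0.7762  0.1289 -0.3784] [ 0.0453  0.0152 -0.0391] 0.20878909618970132
[ 0.5464 -0.3041  0.3551] -99.68540281229244 [ 8.6656 -0.0859 -0.1706]
```

Emit:
arm_command(commands="0 -0.08 -0.17 0;0 0 0 0;2 0 0 0;2 0 0 0;2 0 0 0;1.5 0 0 0;0.7 0 0 0;0.3 0 0 0")

```text
clock: 19.25
tcp_pos: [0.548, -0.3035, 0.2684]
eef_rot: [[-0.001, -0.168, -0.986], [0.0, -0.986, 0.168], [-1.0, -0.0, 0.001]]
contact_force: [-0.3, 0.6, 2.1]
width: 0.209
```

Emit:
arm_command(commands="0 0 0 0;0 0 0 0;0 0 0 0;0 0 0 0;0 0 0 0;0 0 0 0;0 0 0 0;0 0 0 0", grip_force=10)

```text
clock: 20.05
tcp_pos: [0.548, -0.3035, 0.269]
eef_rot: [[0.0, -0.168, -0.986], [0.0, -0.986, 0.168], [-1.0, -0.0, -0.0]]
contact_force: [-0.2, 0.3, -2.0]
width: 0.217
```

Emit:
arm_command(commands="0 0 0 0;0 0 0 0;0 0 0 0;0 0 0 0;-1 0 0 0;-3 0 0 0;-4 0 0 0;-4 0 0 0", fingers=0.4)

```text
clock: 20.85
tcp_pos: [0.5478, -0.3035, 0.3908]
eef_rot: [[-0.0, -0.169, -0.986], [0.0, -0.986, 0.169], [-1.0, -0.0, 0.0]]
contact_force: [0.4, 0.4, 0.4]
width: 0.598
```

Emit:
arm_command(commands="-1 0 0 -0.145;0 0 0 -0.145;0 -4 0.2 0;0 -4.6 0.2 0;0 -4.6 0.2 0;0 -4.6 0.2 0;0 -4.6 0.2 0;0 -4.6 0 0")

```text
clock: 21.65
tcp_pos: [0.5048, -0.0352, 0.3999]
eef_rot: [[0.001, 0.12, -0.993], [-0.0, -0.993, -0.12], [-1.0, 0.0, -0.001]]
contact_force: [1.2, -0.2, 0.5]
width: 0.596
```

Run:
```python
from st import *
w=snap('scene'); print([(round(r['confidence'],2),np.round(r['extent'],1).tolist()) for r in arm.recognise('fork_center','scene')][:6])
s=st(); t=s['tcp_pos'];R=s['eef_rot']; print(np.degrees(np.arctan2(R[1,1],R[0,1])), (np.array([p[0],p[1],277.5])/1e3-t)@R*100)
w2=snap('wrist')
for h in [(20,20,75.5),(20,-20,75.5),(0,0,134.5)]: print(h,proj(w2,W(p,h)/1e3))
print([(round(r['confidence'],2),np.round(r['extent'],1).tolist()) for r in arm.recognise('finial_center','wrist')][:2])
a=cv2.resize(w['image'][140:280,160:300],None,fx=3.5,fy=3.5); b=cv2.resize(w2['image'][120:400,180:460],(490,490))
save(cv2.resize(np.hstack([a,b]),(800,400)),'c12.png')
```

```text
[(0.91, [258.3, 149.5, 274.8, 187.1]), (0.9, [234.0, 176.1, 254.6, 205.2]), (0.86, [171.7, 175.4, 192.2, 211.8]), (0.79, [268.4, 196.0, 287.5, 234.5]), (0.76, [199.9, 155.5, 219.7, 194.1]), (0.6, [333.0, 234.1, 417.2, 287.0])]
t 21.75 holder xy 0.6865406613488529 7.011528786660428 z 0.39980942967467736 Fy 0.709384135399746 F [0.1408 0.7321 0.6916] [ 0.0544 -0.0261 -0.0469] 0.6008082807994483
-82.4608735457736 [12.228   0.7486  0.083 ]
(20, 20, 75.5) [305.8982 211.4286]
(20, -20, 75.5) [350.359  211.8852]
(0, 0, 134.5) [329.4201 253.9117]
[(0.74, [308.1, 209.3, 352.9, 267.0])]
```

View pics/c12.png

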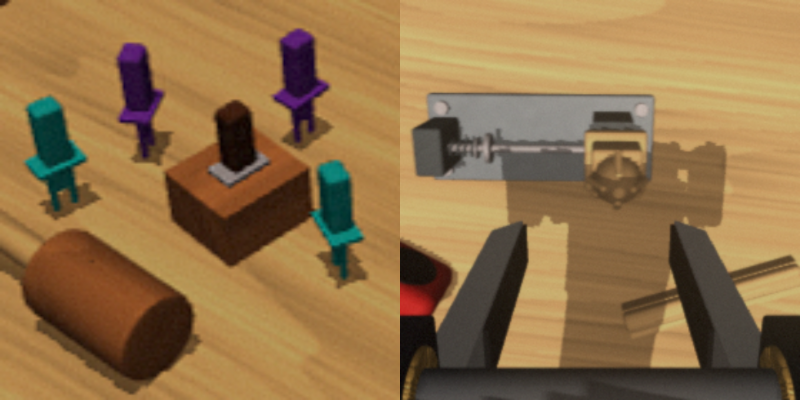

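The fork stands upright in its stand, and the finial is up in the holder at crop (617,160). I'll centre over it, settle and check the numbers.

Emit:
arm_command(commands="0 0.7 0.05 0.009;0 0 0 0;4 0 0 0;2 0 0 0;0 0 0 0;0 0 0 0;0 0 0 0;0 0 0 0")

```text
clock: 22.65
tcp_pos: [0.5064, -0.044, 0.3402]
eef_rot: [[0.002, 0.111, -0.994], [-0.0, -0.994, -0.111], [-1.0, 0.0, -0.002]]
contact_force: [-0.8, 0.1, -0.9]
width: 0.603
```

Run:
```python
from st import *
s=st(); t=s['tcp_pos'];R=s['eef_rot']; print(np.degrees(np.arctan2(R[1,1],R[0,1])), (np.array([p[0],p[1],277.5])/1e3-t)@R*100)
w2=snap('wrist')
for h in [(20,20,75.5),(20,-20,75.5),(20,20,65.5),(20,-20,65.5)]: print(h,proj(w2,W(p,h)/1e3))
print([(round(r['confidence'],2),np.round(r['extent'],1).tolist()) for r in arm.recognise('finial_center','wrist')][:2])
q=arm.silhouettes('finial_center','wrist')[0]['pixels']
for r in range(195,240,4): 
    x=np.nonzero(q[r])[0]; print(r,(x.min(),x.max()) if len(x) else None)
```

```text
t 22.65 holder xy 0.4262697120768598 -7.362110256933958 z 0.34016106917127775 Fy 0.20565451714105867 F [-0.7786  0.1113 -0.868 ] [ 0.041  -0.0215  0.0264] 0.603083704570311
-83.62562669628717 [ 6.2657 -0.7381  0.0661]
(20, 20, 75.5) [280.9959 228.893 ]
(20, -20, 75.5) [335.4742 228.3208]
(20, 20, 65.5) [282.365  225.5862]
(20, -20, 65.5) [334.8545 225.0335]
[(0.71, [282.5, 226.1, 338.1, 299.9])]
195 None
199 None
203 None
207 None
211 None
215 None
219 None
223 None
227 (np.int64(293), np.int64(335))
231 (np.int64(284), np.int64(338))
235 (np.int64(284), np.int64(338))
239 (np.int64(283), np.int64(338))
```

Emit:
arm_command(commands="0 -0.6 0.07 -0.01;0 0 0 0;1.5 0 0 0;1.5 0 0 0;1.5 0 0 0;1 0 0 0;0.65 0 0 0;0 0 0 0")

```text
clock: 23.6
tcp_pos: [0.5043, -0.0377, 0.2769]
eef_rot: [[-0.001, 0.122, -0.993], [0.0, -0.993, -0.122], [-1.0, -0.0, 0.001]]
contact_force: [-0.5, 0.5, 0.4]
width: 0.601
```

Emit:
arm_command(commands="0 0 0 0;0 0 0 0;0 0 0 0;0 0 0 0;0 0 0 0;0 0 0 0;0 0 0 0;0 0 0 0", fingers=1, grip_force=40)

```text
clock: 24.4
tcp_pos: [0.5048, -0.038, 0.2779]
eef_rot: [[0.001, 0.121, -0.993], [-0.0, -0.993, -0.121], [-1.0, 0.0, -0.001]]
contact_force: [-1.0, -1.0, 5.2]
width: 0.318
```

Run:
```python
from st import *
s=st(); print(s['width']*94)
```

```text
t 24.4 holder xy -0.463416121375801 -1.2141222242865657 z 0.2779084950892168 Fy -0.8527426897317546 F [-1.0235 -0.9853  5.1963] [-0.2736  0.0396  0.0159] 0.31758009310151625
29.85252875154253
```

Emit:
arm_command(commands="-0.3 0 0 0;-0.4 0 0 0;-0.4 0 0 0;-0.5 0 0 0;-0.6 0 0 0;-1 0 0 0;-1.5 0 0 0;-2 0 0 0")

```text
clock: 25.2
tcp_pos: [0.5043, -0.0374, 0.3454]
eef_rot: [[-0.001, 0.122, -0.993], [0.001, -0.993, -0.122], [-1.0, -0.001, 0.001]]
contact_force: [0.1, 0.7, -1.2]
width: 0.316
```

Run:
```python
from st import *
s=st(); print(s['width']*94)
t=s['tcp_pos'];R=s['eef_rot'];w=snap('wrist')
# block fit from scene+side+... silhouettes
for c in('scene','side'):
    d2=snap(c); q=arm.silhouettes('block_slot',c)
    for r in q[:1]: print(c,r['confidence'],r['extent'])
```

```text
t 25.2 holder xy -0.8876277439175133 -0.5339946318621042 z 0.34542266092767915 Fy 0.6768236675010666 F [ 0.1162  0.6963 -1.2456] [ 0.0701 -0.0042  0.0025] 0.3157500605160721
29.680505688510774
scene 0.61 [453.1, 287.0, 559.1, 369.1]
side 0.87 [279.9, 364.0, 354.7, 480.0]
```

Emit:
arm_command(commands="-3 0 0 0;-2.5 -2 0 0;0 -4.5 0 0;0 -4.5 -0.2 0;0 -4.5 -0.2 0;0 -4.5 -0.2 0;0 -4.5 -0.2 0;0 -4.5 -0.2 0")

```text
clock: 26.25
tcp_pos: [0.4785, 0.2529, 0.3984]
eef_rot: [[-0.002, 0.122, -0.993], [-0.001, -0.993, -0.122], [-1.0, 0.001, 0.002]]
contact_force: [1.0, 0.6, -0.7]
width: 0.316
```

Emit:
arm_command(commands="0 -4.5 -0.2 0;0 -3 0 0;0 -1.5 0 0;0 0 0 0;0 0 0 0;0 0 0 0;0 0 0 0;0 0 0 0")

```text
clock: 27.05
tcp_pos: [0.4708, 0.3396, 0.3997]
eef_rot: [[0.0, 0.12, -0.993], [-0.0, -0.993, -0.12], [-1.0, 0.0, -0.0]]
contact_force: [0.0, -0.3, -1.4]
width: 0.316
```

Run:
```python
from st import *
s=st(); w=snap('wrist'); np.savez('wb.npz',**{k:w[k] for k in('image','K','R','t')}); print(s['tcp_pos'],s['eef_rot'])
print(proj(w,(.509,.3465,.045)))
save(cv2.resize(w['image'][110:310,190:450],None,fx=3,fy=3,interpolation=cv2.INTER_CUBIC),'wb.png')
```

```text
t 27.05 holder xy 11.977364980916256 377.73119621368534 z 0.3996785731659752 Fy -0.2744933413674686 F [ 0.0086 -0.2755 -1.4245] [ 0.0235  0.0544 -0.0069] 0.3159088787963811
[0.4708 0.3396 0.3997] [[ 0.0003  0.1195 -0.9928]
 [-0.0003 -0.9928 -0.1195]
 [-1.      0.0003 -0.0002]]
[316.2461 185.2163]
```

View pics/wb.png

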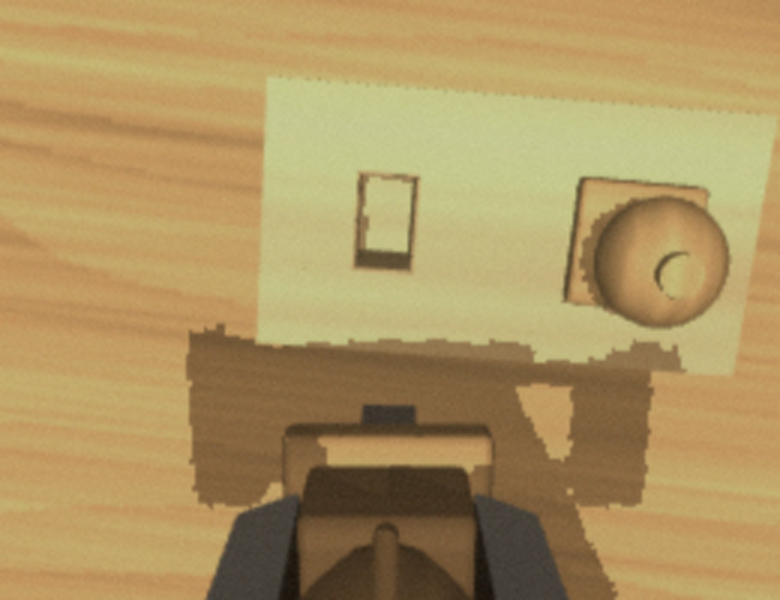

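Run:
```python
from st import *
w=np.load('wb.npz'); q=lambda x,y:(190+(x+.5)/3-.5,110+(y+.5)/3-.5)
s=st(); t=s['tcp_pos'];R=s['eef_rot']
P=np.array([atz(w,*q(*u),.045) for u in((358,173),(419,177),(412,270),(355,268))])
for i in range(4):
    e=P[(i+1)%4]-P[i]; print(np.linalg.norm(e)*1e3,np.degrees(np.arctan2(e[1],e[0])))
c=P.mean(0);print('slot',c)
B=[atz(w,*q(*u),.045) for u in((267,77),(775,115),(258,343),(735,375))]
for i,j in((0,1),(2,3),(0,2),(1,3)):
    e=B[j]-B[i]; print('blk',np.linalg.norm(e)*1e3,np.degrees(np.arctan2(e[1],e[0])))
b0=B[0]; print(np.mean(B,0))
print('tool yaw',np.degrees(np.arctan2(R[1,1],R[0,1])))
for n,u,x in(('sh L',(285,428),.2124),('sh R',(492,428),.2124),('tong L',(363,405),.2484),('tong R',(415,405),.2484)):
    print(n,(atz(w,*q(*u),t[2]-x)-t)@R*1e3)
print('slot in tool cm',(c-t)@R*100)
```

```text
t 27.1 holder xy 11.887546645005138 378.05075498902534 z 0.3996841605281028 Fy 0.46010535006055325 F [ 0.111   0.4773 -0.6293] [-0.0299 -0.0122  0.046 ] 0.31538275545271843
19.451468248328066 -86.79230080528285
29.926724134258528 -176.97809162416672
18.619104287611002 94.86872698020963
30.47532874875333 4.605003945173391
slot [0.5105 0.3447 0.045 ]
blk 159.116072632646 -87.21185215229023
blk 160.401198295303 -87.06419197754555
blk 85.07068463162392 -176.9992932022014
blk 84.67184289464728 -176.12896903317136
[0.5122 0.3047 0.045 ]
tool yaw -83.10818953917754
sh L [212.4014 -19.7267 -18.2085]
sh R [212.4068  20.9437 -18.2109]
tong L [248.4019  -5.2367 -11.7006]
tong R [248.4035   6.8072 -11.7012]
slot in tool cm [35.4693  0.001  -4.0092]
```

The slot mouth lies at crop (386,222), which is world (0.5105, 0.3447). Its edges measure 19 x 30 mm and its yaw is +3°, both as stated. The finial hangs square in the grip.

Emit:
arm_command(commands="0 -0.07 -2 0.035;0 0 -2.06 0.035;0 0 0 0;3 0 0 0;3 0 0 0;2.5 0 0 0;1.1 0 0 0;0 0 0 0")

```text
clock: 27.9
tcp_pos: [0.5097, 0.3454, 0.3022]
eef_rot: [[-0.003, 0.052, -0.999], [-0.002, -0.999, -0.052], [-1.0, 0.002, 0.003]]
contact_force: [0.2, -0.1, -1.1]
width: 0.312
```

Run:
```python
from st import *
s=st();t=s['tcp_pos'];R=s['eef_rot'];print(t,'yaw',np.degrees(np.arctan2(R[1,1],R[0,1])))
print('slot - tongue in tool mm',(np.array([.5103,.3447,.045])-t)@R*1e3-[0,.7,.6])
```

```text
t 27.9 holder xy 51.280381034192835 378.71422441543206 z 0.3021893536533319 Fy -0.17556832597408678 F [ 0.2236 -0.1494 -1.0768] [ 0.0399  0.0123 -0.0155] 0.312124480670976
[0.5097 0.3454 0.3022] yaw -87.00843836649372
slot - tongue in tool mm [257.1871  -0.4366  -1.996 ]
```

Emit:
arm_command(commands="0 -0.04 -0.1 0;0.6 0 0 0;0.6 0 0 0;0.6 0 0 0;0.6 0 0 0;0.6 0 0 0;0 0 0 0;0 0 0 0")

```text
clock: 28.7
tcp_pos: [0.5115, 0.3461, 0.2732]
eef_rot: [[-0.0, 0.052, -0.999], [-0.0, -0.999, -0.052], [-1.0, 0.0, 0.0]]
contact_force: [0.8, 0.4, -1.1]
width: 0.319
```

```bash
python3 -c "
from st import *
s=st();print(s['tcp_pos'])"
```

```text
t 28.7 holder xy 53.24545789290674 379.2589616344267 z 0.27322743136391114 Fy 0.2579187386043538 F [ 0.8009  0.3585 -1.0642] [ 0.0227  0.0228 -0.0164] 0.31894785116909935
[0.5115 0.3461 0.2732]
```

Emit:
arm_command(commands="0.5 0 0 0;0.4 0 0 0;0.3 0 0 0;0.2 0 0 0;0.15 0 0 0;0 0 0 0;0 0 0 0;0 0 0 0")

```text
clock: 29.5
tcp_pos: [0.5116, 0.3462, 0.2581]
eef_rot: [[0.0, 0.052, -0.999], [0.0, -0.999, -0.052], [-1.0, -0.0, -0.0]]
contact_force: [0.7, 0.5, -1.2]
width: 0.318
```

```bash
python3 -c "
from st import *
s=st();print(s['tcp_pos'])"
```

```text
t 29.5 holder xy 53.303970362693875 379.28025949938433 z 0.25812779826436494 Fy 0.3703403609851349 F [ 0.6715  0.4559 -1.1642] [-0.004  -0.0003  0.0098] 0.3175780686550368
[0.5116 0.3462 0.2581]
```

No contact yet, so I'll go down 0.5 mm at a time until the shoulder lands.

Emit:
arm_command(commands="0.05 0 0 0;0 0 0 0;0.05 0 0 0;0 0 0 0;0.04 0 0 0;0 0 0 0;0 0 0 0;0 0 0 0")

```text
clock: 30.3
tcp_pos: [0.5116, 0.3461, 0.2575]
eef_rot: [[0.0, 0.052, -0.999], [0.0, -0.999, -0.052], [-1.0, -0.0, -0.0]]
contact_force: [-1.4, -1.3, 8.4]
width: 0.316
```

```bash
python3 -c "
from st import *
s=st();print(s['tcp_pos'])"
```

```text
t 30.3 holder xy 53.30725580030196 379.24556510893234 z 0.2575296336418197 Fy -1.131046687720243 F [-1.3733 -1.3088  8.3908] [-0.1856  0.5073 -0.0032] 0.3159879128620767
[0.5116 0.3461 0.2575]
```

Contact at TCP z 0.2575 m, as expected for fully home. I'll release gently, then open and retreat straight up.

Emit:
arm_command(commands="0 0 0 0;0 0 0 0;0 0 0 0;0 0 0 0;0 0 0 0;0 0 0 0;0 0 0 0;0 0 0 0", fingers=0.45, grip_force=5)

```text
clock: 31.1
tcp_pos: [0.5116, 0.3462, 0.2566]
eef_rot: [[0.0, 0.052, -0.999], [-0.0, -0.999, -0.052], [-1.0, 0.0, -0.0]]
contact_force: [0.8, -0.1, 0.7]
width: 0.549
```

Emit:
arm_command(commands="-0.5 0 0 0;-1.5 0 0 0;-3 0 0 0;-4 0 0 0;-4 0 0 0;-3 0 0 0;0 0 4 0;0 0 4 0")

```text
clock: 31.9
tcp_pos: [0.4315, 0.3417, 0.419]
eef_rot: [[0.004, 0.05, -0.999], [0.003, -0.999, -0.05], [-1.0, -0.003, -0.004]]
contact_force: [-0.4, 0.2, -0.3]
width: 0.551
```

Emit:
arm_command(commands="0 0 0 0;0 0 0 0;0 0 0 0;0 0 0 0;0 0 0 0;0 0 0 0;0 0 0 0;0 0 0 0")

```text
clock: 32.7
tcp_pos: [0.4318, 0.342, 0.4165]
eef_rot: [[-0.0, 0.052, -0.999], [-0.0, -0.999, -0.052], [-1.0, 0.0, 0.0]]
contact_force: [0.2, 0.4, -0.5]
width: 0.554
```

Run:
```python
from st import *
st()
for c in('scene','side','wrist'):
    w=snap(c); save(w['image'],'end_%s.png'%c)
    for l in('finial_center','fork_center','ball_finial'):
        print(c,l,[(round(r['confidence'],2),np.round(r['extent'],1).tolist()) for r in arm.recognise(l,c)][:5])
    yaw=np.radians(3.0);o=np.array([510.3,344.7,yaw])
    P=np.array([proj(w,W(o,h)/1e3) for h in [(a*20,b*20,z) for a in(-1,1) for b in(-1,1) for z in(45,55)]])
    T=np.array([proj(w,W(o,h)/1e3) for h in [(0,0,114)]])
    print('exp shoulder box',P.min(0),P.max(0),'tip',T)
```

```text
t 32.7 holder xy -26.40857657696327 384.88770933054735 z 0.4164500413485953 Fy 0.39957574265165924 F [ 0.2409  0.4323 -0.4869] [0.0191 0.0494 0.0122] 0.5535795231367849
scene finial_center [(0.9, [516.9, 305.7, 547.1, 340.3])]
scene fork_center [(0.81, [270.9, 199.4, 287.0, 237.5]), (0.69, [169.9, 173.7, 193.0, 211.0]), (0.64, [232.0, 177.1, 253.7, 206.6]), (0.63, [202.5, 154.1, 217.4, 191.9]), (0.62, [257.4, 150.2, 275.0, 186.4])]
scene ball_finial [(0.72, [474.1, 284.6, 500.0, 318.4])]
exp shoulder box [513.2588 312.7729] [543.1223 341.0561] tip [[538.5244 304.9349]]
side finial_center [(0.79, [299.4, 397.8, 335.9, 448.4]), (0.4, [334.0, 254.0, 373.5, 330.3]), (0.31, [263.2, 169.3, 306.2, 226.9])]
side fork_center [(0.78, [332.5, 198.5, 352.4, 235.1]), (0.7, [319.4, 152.5, 332.7, 187.6]), (0.58, [338.4, 171.8, 355.6, 201.1]), (0.38, [299.3, 397.0, 332.1, 447.1])]
side ball_finial [(0.8, [308.8, 350.2, 338.3, 397.2]), (0.62, [171.7, 284.1, 283.2, 329.4])]
exp shoulder box [298.8775 411.9996] [333.2909 446.2446] tip [[315.0683 395.898 ]]
wrist finial_center [(0.73, [296.4, 119.5, 340.7, 162.5])]
wrist fork_center [(0.28, [531.0, 137.1, 640.0, 202.9])]
wrist ball_finial [(0.94, [379.6, 117.9, 434.7, 165.1])]
exp shoulder box [298.9714 120.0598] [341.6155 163.6101] tip [[320.5961 143.2038]]
```

```bash
python3 -c "
from h import *
arm.job_done(); print(arm.observe()['clock'])"
```

```text
the job is handed in; nothing more can be done
the job is handed in; nothing more can be done
```

The finial is in the block's empty slot, the fork is back in its stand, and the job was handed in at about 33 s on the robot's clock.

**What I did:** I took the dark brown fork, leaving the purple and turquoise look-alikes alone. I straddled the bar and pushed the collar in small steps until the finial popped up. The push force read 5 to 7.7 N, under the 16 N limit. I then put the fork back in its stand, drew the finial straight up and set it in the block. The shoulder touched down at the height expected for fully home, with about 8 N of contact.

**Last checks:**
- **Finial:** its outline in all three cameras matches the one computed for fully home and upright, to within about 4 pixels.
- **Fork:** an enlarged picture after I put it back showed it upright in the stand, and the final detections still place it there.
- **Ball finial:** it had not moved, beyond the few pixels the detections vary by.
- **Not checked:** the 12-picture viewing limit stopped me viewing the final scene. The end state rests on detections and force readings. I did not check the chisels, mallet, glue, tape measure or offcut individually.

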